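# Clamp the glass cover onto the coffee canister

## Robot

A 6-joint arm with a two-finger parallel gripper is mounted at the origin on the work surface. World frame = base frame: x ahead of the robot, y to its left, z up, the work surface at z = 0. Lengths are in mm, angles in rad, forces in N, time in s.
With the tool pointing down it reaches from about 275 to 1000 mm from the base axis. Payload 8.4 kg.
Tool frame: the origin (TCP) lies between the finger pads; the fingertips stand 11 mm ahead of it and the grasp point (between the pads) lies 8 mm behind it; z points along the fingers, y is the direction in which the jaws open and shut (so a half turn about z gives the same grasp; the last joint's range is limited). The gripper opens to 85 mm and grips with 20 to 120 N. Pads are 22 mm wide; open, the fingers measure 114 mm over their backs; the gripper's body (76 mm by 85 mm) begins 54 mm behind the grasp point. The pads swing forward as they close: fully open they stand 13 mm farther back than shut.
Start: joints at [-1.113, 0.353, 1.633, -0, 1.155, -0.002], TCP at [277.355, -560.091, 242.281] pointing down, gripper open.
Joint ranges: [-2.63, 2.63], [-0.92, 2.1], [0.06, 2.66], [-1.3, 4.44], [0, 2.69], [-3.02, 3.02]. Speed limits (rad/s): [2.22, 2.22, 2.79, 3.14, 3.14, 3.14].

## Interface

Orientations are given as [roll, pitch, yaw] about the fixed x, y, z axes, in that order (R = Rz(yaw) Ry(pitch) Rx(roll)).
In Python, from rig import r, eyes gives the robot as it stands. The module is installed in compiled form; this text tells all that it offers.
- The arm moves only by the tool servo_tool, never from a script. Its argument "rows" is a list of rows, each a list of 3 entries, a list of its own where there are three numbers: the shift along the world's x, y, z in cm, then the turn about the world's z in rad, then the finger opening in cm, from 0 to 8.54. A call has 1 to 5 rows; each row shifts and turns the commanded pose from where the row before left it; what a row does not reach is not made up. A row lasts 1/12 s, in which the tool goes at most 41.7 mm and 7.16 degrees, less where a joint would pass 70% of its speed; a pose out of reach is approached as far as the arm can. A call is refused whole if a number of a shift passes 4.17 or a number of a turn 0.125, either way. A call with a gripper value outside its range is refused whole. The fingers move at their own pace and stop on an object; "squeeze" is the grip in N (left out, the last holds). Time passes only in rows, so rows that do not move let the fingers close. It gives the time, the measured TCP pose, the force and the opening at its end, in the units of the state.
- r.sense(): the state, without advancing time (a new reading comes with each control period).
- eyes.grab_frame(name): name is "scene" or "top"; returns a dict with "frame" (400x640x3 uint8, red, green, blue), "depth" (400x640 float32, mm along the optical axis (not along the pixel's ray), 0 where there is no reading), "vertical_fov" (degrees; the focal length in pixels is half the picture's height over the tangent of half this angle, whatever the lens; pixels are square), "cx", "cy" (the principal point, pixels), "camera_from_world" (4x4, takes a point from world to camera coordinates). Camera axes: x right, y down, z forward; pixel columns grow to the right and rows downward; lengths in mm; the calibration is good to about 2 mm. A picture is of the moment at which its call begins.
- r.sign_off(): hands the job in, once; it reports no verdict.
The state is a dict: "clock": time; "qpos": joint angles; "qvel": joint speeds; "joint_efforts": joint torques, N m; "eef_pos": TCP position; "tcp_rot": TCP orientation; "contact_force": force on the tool from outside, world axes, zero at the start; "wrist_torque": the same for the moment, N m; "opening": opening from 0.0 (shut) to 1.0 (fully open).
Only numpy, scipy, OpenCV 4.12 (cv2) and the standard library are available. Lean on these libraries where they do the work, as an engineer would, in place of code of your own. Each camera call takes 0.05 s, during which the arm holds its last target.

## Task

Put the canister away sealed: lift the loose glass cover by its grooved block and lower it gently, never dropping it, fully home on the canister's mouth with the groove running along the wire, leaving the bail swung back. Then swing the wire bail over its stiff dead centre until the wire snaps into the cover's groove and clamps it, and let go. Leave everything else where it is.

Things in the scene. Friction and masses are not known exactly. Their poses are not given: they have to be found in the camera images.
- canister: Fixed squat cream stoneware canister, 100 mm across, 90 mm tall, on the tray's floor (10 mm above the island; tray rim 24 mm). Origin: centre of its underside; z up. Neck 84 mm across; round mouth 68 mm across, clear to 22 mm deep. The bail lies swung back on its +x side; the bail's hinge axis runs along its y.
- canister_mouth (a point): Centre of the canister's mouth, level with the top of the rim, 90 mm above canister. A seated cover has its own origin 10 mm below this point.
- cover: Loose pale green glass cover, 0.19 kg, standing on its skirt. Origin: centre of the skirt's underside; z up. Skirt with orange gasket 64 mm across, tapering to 57, 10 mm deep (2 mm play in the mouth); flange 80 mm across, from 10 to 16 mm above the origin; on it a slightly darker grip block 40 mm long in x, 30 mm wide in y: grip its flat y faces, 30 mm apart. Same after half a turn.
- cover_groove (a point): Middle of the groove's frosted white floor, on the cover's axis 34.8 mm above cover. The groove, 8 mm wide and 3.2 mm deep, runs the whole way across the block's top along cover's y, between two rounded crests at x = -8 and +8 mm, 38 mm above cover. Outside the crests the top slopes down at 35 degrees to the block's x faces, upright from 16 to 30 mm.
- bail (a joint): Bail swing (rad): 0 lying level to the canister's +x, pi/2 upright, growing on over towards -x. Stops at -0.05 and 1.82; pivot friction holds it where left. With the cover on, groove along the wire, the wire meets the slope near 1.4, must be dragged over the nearer crest at about 1.57 (10 to 15 N), then snaps into the groove near 1.70.
- bail_wire: Bail: U of 5 mm steel wire with a red grip. Unstretched, its origin lies on the hinge axis midway between the pivots; x along the arms towards the grip, y along the hinge axis. Arms at y = -56.5 and +56.5 mm; crossbar 60.3 mm from the hinge axis unstretched. It stretches along its arms like a 2500 N/m spring, up to 9 mm (4.7 at the crest, 2 when clamped).
- bail_bar (a point): Middle of the bail's straight crossbar, on the centreline of the 5 mm wire, 60.3 mm from the hinge axis unstretched. Clamped, it lies 2.5 mm above the middle of the groove's floor.
- bail_grip (a point): Centre of the red grip of the bail: a cylinder 34 mm long (along the hinge axis), 16 mm across, 82.3 mm from the hinge axis unstretched. Pinched across its 34 mm length from above it turns, and creeps back up to 20 mm, between the pads as the bail swings: lead it past upright. Near upright pull it level towards the canister's -x; pressing down there jams the wire on the crest.
- bail_pivot (a point): Midpoint of the bail's hinge axis: 8 mm to +x of the canister's axis and 55.5 mm above its underside. The axis runs along the canister's y.
- mug: Bystander: double-walled clear glass mug without handle, 80 mm across, 95 mm tall. Origin: centre of its underside.
- dripper: Bystander: white plastic coffee dripper, a cone 104 mm across the top, 75 mm tall, with a side handle. Origin: centre of its underside.
- jug: Bystander: stainless milk jug with a handle, 80 mm across, 92 mm tall. Origin: centre of its underside.
- sugar_bowl: Bystander: blue ceramic bowl, 84 mm across, 55 mm tall. Origin: centre of its underside.
- silicone_lid: Bystander: flat dusty pink hard silicone lid, 86 mm across, 21 mm tall. Origin: centre of its underside.
- spoon: Bystander: steel spoon, 150 mm long, lying on the tray along its robot-side edge.
Not all that is in view belongs to the job. Of the things that look like the cover, the middle-sized one is meant.

How it is judged (in metres and radians):
On the way, in this order (a step that is already met when the one before it is completed fails the run):
1. The cover sits fully home on the mouth with its groove along the wire (within 0.25 rad), while the bail is still swung back (below 1.2 rad) (horizontal distance between cover and canister_mouth below 0.005 m and z of cover in the frame of canister_mouth between -0.014 and -0.008 m and angle between cover's own z axis and vertical below 0.06 rad and angle between the y axis of cover and the y axis of canister, either way round below 0.25 rad and value of joint bail below 1.2 rad), for 0.2 s.
2. The wire has snapped over the crest into the groove (value of joint bail above 1.63 rad and contact force between bail_wire and cover above 2 N), for 0.2 s.
At the end, for the whole second after the job is handed in: Cover home on the mouth: centred within 5 mm, origin 8 to 14 mm below the rim, tilt under 0.06 rad, groove within 0.2 rad of the hinge axis. Bail at 1.63 to 1.79 rad, its wire in the groove (crossbar's middle within 6 mm of the groove floor's) pressing over 2 N. All still, released (all of step 2 and horizontal distance between cover and canister_mouth below 0.005 m and z of cover in the frame of canister_mouth between -0.014 and -0.008 m and angle between cover's own z axis and vertical below 0.06 rad and angle between the y axis of cover and the y axis of canister, either way round below 0.2 rad and value of joint bail below 1.79 rad and distance between cover_groove and bail_bar below 0.006 m and linear speed of cover below 0.02 m/s and velocity of joint bail between -0.1 and 0.1 rad/s); the robot touches nothing.
It fails at once if The glass cover is dropped or knocked flying (over 0.45 m/s with no finger on it) (linear speed of cover above 0.45 m/s and contact force between the fingers and cover below 0.05 N).
It fails at once if A bystander is moved by more than 30 mm (distance of any of mug, dripper, jug, sugar_bowl, silicone_lid, spoon from where it was at the start of the episode above 0.03 m).
It fails at once if A bystander is tipped over (angle between any of mug, dripper, jug, sugar_bowl's own z axis and vertical above 0.6 rad).
It also fails if it takes over 54 s, if anything falls off the work surface, if the arm or the gripper's body presses on something with over 40 N, if the wrist force passes 120 N, or if a joint passes its speed limit or range.

## Working session

There is one attempt and no reset: what is moved stays moved. The work goes in short steps, Python scripts to look and compute and a tool call to move; the robot and the scene stay as the last step left them, time stands still between calls to the robot, and variables do not carry over. Pictures are saved under pics/ and viewed, and the job is handed in when it is done.

Besides the shell and the picture viewer there is one more tool, called after "Request:" by a JSON object that holds its "fn" and its "kwargs", one argument or row to a line. servo_tool: Moves the arm, as the interface text tells. Its arguments: {"type":"object","properties":{"rows":{"type":"array"},"squeeze":{"type":"number"}},"required":["rows"]}

```bash
mkdir -p pics; cat > h.py <<'E'
import numpy as np, cv2
from rig import r, eyes
def grab(n):
    d=eyes.grab_frame(n); d['f']=200/np.tan(np.radians(d['vertical_fov']/2)); d['T']=np.array(d['camera_from_world']); return d
def ray(d,u,v):
    R=d['T'][:3,:3];t=d['T'][:3,3]
    c=-R.T@t; k=R.T@np.array([(u-d['cx'])/d['f'],(v-d['cy'])/d['f'],1]); return c,k
def onz(d,u,v,z):
    c,k=ray(d,u,v); return c+k*(z-c[2])/k[2]
def pt(d,u,v):
    c,k=ray(d,u,v); return c+k*d['depth'][int(v),int(u)]
def proj(d,p):
    q=d['T'][:3,:3]@np.array(p)+d['T'][:3,3]; return d['cx']+d['f']*q[0]/q[2], d['cy']+d['f']*q[1]/q[2]
def cloud(d):
    v,u=np.mgrid[0:400,0:640]; k=np.stack([(u-d['cx'])/d['f'],(v-d['cy'])/d['f'],np.ones(u.shape)],-1)*d['depth'][...,None]
    return (k-d['T'][:3,3])@d['T'][:3,:3]
def save(d,n,box=None,s=1):
    im=d['frame'][...,::-1]
    if box: im=im[box[1]:box[3],box[0]:box[2]]
    cv2.imwrite('pics/'+n+'.png',cv2.resize(im,None,fx=s,fy=s,interpolation=cv2.INTER_CUBIC))
E
python3 - <<'E'
from h import *
for n in('scene','top'):
    d=grab(n); save(d,n+'0',s=1.25); print(n,d['f'],-d['T'][:3,:3].T@d['T'][:3,3],d['T'][2,:3])
    np.savez(n+'0.npz',**{k:d[k] for k in d})
print(r.sense())
E
```

```text
scene 439.02889652141164 [1100.64450184   84.66442802  833.78991916] [-0.61394786 -0.022721   -0.7890195 ]
top 366.69442837411003 [ 419.56152428   67.23079733 1092.74642796] [ 8.97900016e-02  1.74227186e-05 -9.95960720e-01]
{'clock': 0.1, 'qpos': array([-1.11340375e+00,  3.53577648e-01,  1.63405925e+00,  1.30646053e-05,
        1.15521408e+00, -2.35979679e-03]), 'qvel': array([ 0.00026458, -0.00065085, -0.00160975,  0.00059295,  0.00189838,
       -0.00055975]), 'joint_efforts': array([-1.22544745e-03, -6.06358480e+01, -3.42820251e+01, -6.13852512e-05,
        4.03786704e-03, -3.70912005e-05]), 'eef_pos': array([ 277.17033967, -559.71352567,  241.63774589]), 'tcp_rot': array([-3.14033436e+00, -1.49152797e-05,  4.59747080e-01]), 'contact_force': array([-0.17639105,  0.15258405, -0.38052791]), 'wrist_torque': array([ 0.00436375,  0.00685659, -0.03584524]), 'opening': 0.9963739732933073}
```

View pics/scene0.png

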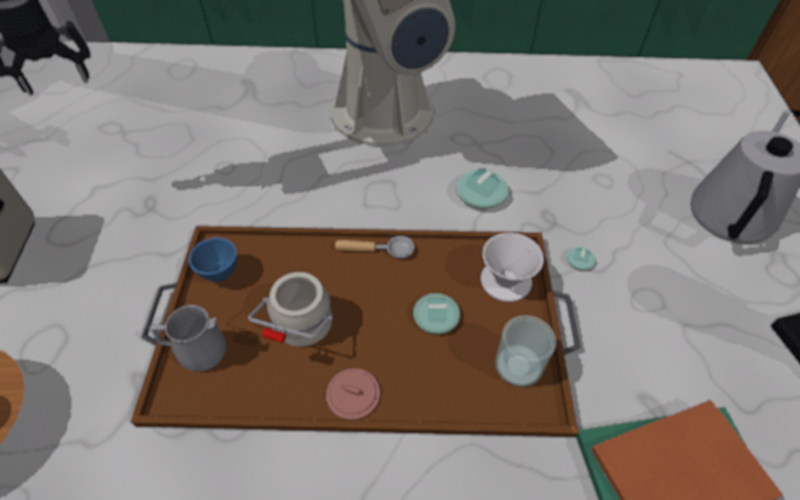

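View pics/top0.png

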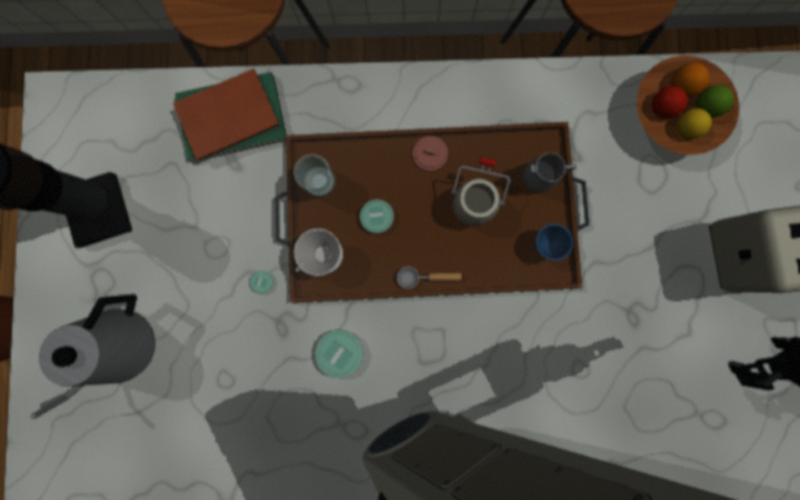

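In the scene picture (800 px wide) there are three green cover look-alikes: a large one at (482,188), a small one at (582,258) and a middle-sized one on the tray at (437,313). In the top picture they are at (339,354), (261,282) and (376,216). The canister is at (300,307) with its red grip at (274,335). I'll measure the diameters and poses next.

```bash
cat > m1.py <<'E'
from h import *
def load(n):
    z=np.load(n+'0.npz'); return {k:z[k] for k in z.files}
ds,dt=load('scene'),load('top')
save(ds,'cov_s',(300,215,390,285),8); save(dt,'cov_t',(270,145,335,200),10)
save(ds,'can_s',(185,200,285,290),7); save(dt,'can_t',(340,110,430,190),8)
for d,n in((dt,'top'),(ds,'scene')):
    hsv=cv2.cvtColor(d['frame'],cv2.COLOR_RGB2HSV); P=cloud(d)
    g=cv2.inRange(hsv,(70,50,60),(95,255,255))
    c,_=cv2.findContours(g,0,1)
    for k in c:
        if cv2.contourArea(k)<60: continue
        (u,v),(a,b),an=cv2.fitEllipse(k); z=P[int(v),int(u)]
        print(n,'green',round(u,1),round(v,1),'axes',a,b,'pt',z.round(1))
    m=cv2.inRange(hsv,(0,190,110),(5,255,255))|cv2.inRange(hsv,(175,190,110),(180,255,255))
    c,_=cv2.findContours(m,0,1)
    for k in c:
        if cv2.contourArea(k)<20: continue
        M=cv2.minAreaRect(k); print(n,'red',M,P[int(M[0][1]),int(M[0][0])].round(1))
    print('px->mm tray', P[200,250].round(1))
E
python3 m1.py
```

```text
top green 270.5 282.7 axes 36.65923309326172 37.26484680175781 pt [273.4 224.1  50.1]
top green 208.6 225.1 axes 16.43354606628418 17.22817039489746 pt [437.8 405.4  24.8]
top green 300.7 172.9 axes 24.43048095703125 25.276180267333984 pt [582.5 133.4  43.5]
top green 215.9 109.1 axes 5.9702911376953125 36.02163314819336 pt [783.5 384.8  23.1]
top green 215.9 69.4 axes 7.508441925048828 44.90590286254883 pt [907.4 384.2  23.8]
top red ((542.9000244140625, 76.79998779296875), (8.497057914733887, 8.049844741821289), 63.43495178222656) [ 821.2 -547.3  108.7]
px->mm tray [507.  282.3  26. ]Traceback (most recent call last):
  File "m1.py", line 13, in <module>
    (u,v),(a,b),an=cv2.fitEllipse(k); z=P[int(v),int(u)]
                                        ~^^^^^^^^^^^^^^^
IndexError: index -1284 is out of bounds for axis 1 with size 640
```

View pics/cov_s.png

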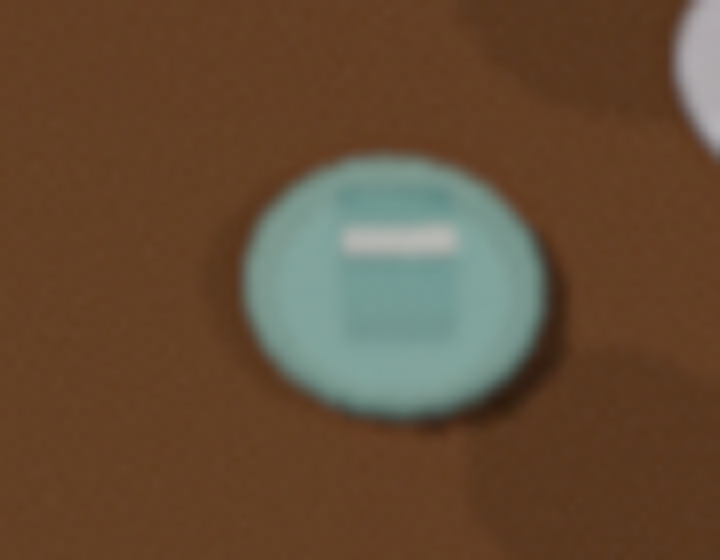

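View pics/cov_t.png

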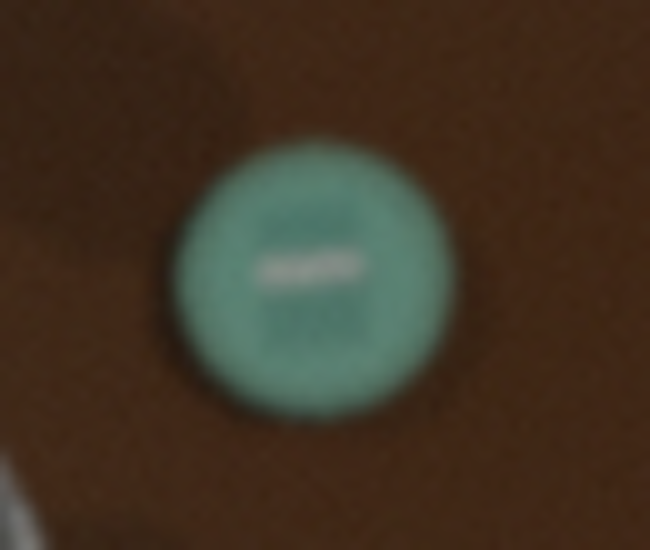

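View pics/can_s.png

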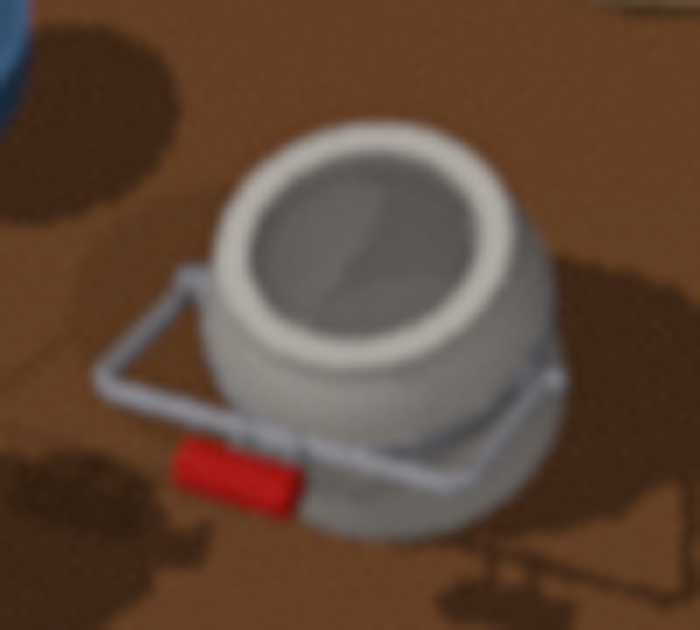

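View pics/can_t.png

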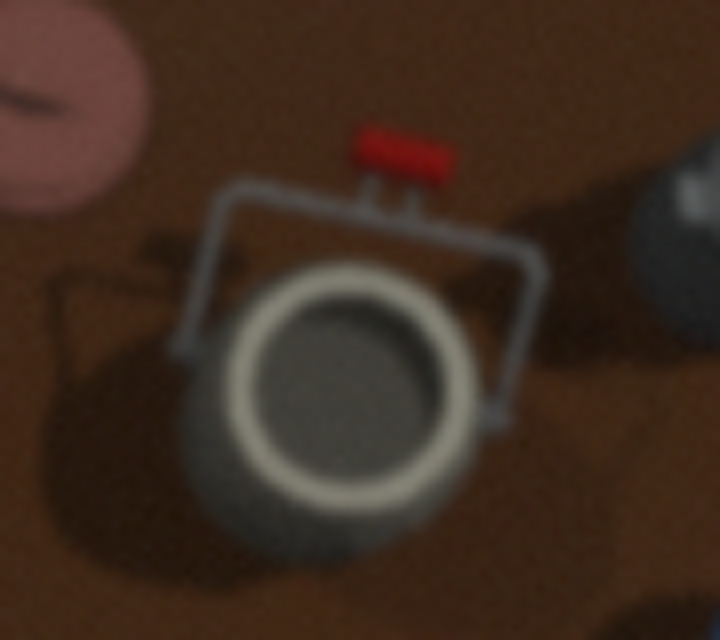

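The crops confirm that the middle one, on the tray, is the cover. Its disc is 28 px across in the top view (about 80 mm), and it has the darker block and white groove. The bail lies swung back, with the red grip at (405,153) in the top crop. Next I'll get exact poses.

```bash
cat > m2.py <<'E'
from h import *
def load(n):
    z=np.load(n+'0.npz'); return {k:z[k] for k in z.files}
D={'scene':load('scene'),'top':load('top')}
def cen(d,mask,roi):
    m=np.zeros_like(mask); x0,y0,x1,y1=roi; m[y0:y1,x0:x1]=mask[y0:y1,x0:x1]
    n,l,s,c=cv2.connectedComponentsWithStats(m); i=1+np.argmax(s[1:,4]); return (l==i).astype(np.uint8)
roi={'scene':dict(cov=(322,230,375,270),can=(205,205,270,260),red=(200,255,240,280)),'top':dict(cov=(283,155,320,190),can=(360,140,405,178),red=(380,120,402,138))}
for n,d in D.items():
    print(n)
    hsv=cv2.cvtColor(d['frame'],cv2.COLOR_RGB2HSV).astype(int); R,G,B=[d['frame'][...,i].astype(int) for i in range(3)]
    g=((G-R)>15).astype(np.uint8)
    m=cen(d,g,roi[n]['cov']); m=cv2.morphologyEx(m,cv2.MORPH_CLOSE,np.ones((7,7)))
    k=max(cv2.findContours(m,0,1)[0],key=cv2.contourArea)
    (u,v),ax,an=cv2.fitEllipse(k); print(' flange',round(u,2),round(v,2),ax,'->z24',onz(d,u,v,24).round(1))
    x0,y0,x1,y1=roi[n]['cov']
    w=np.where(m>0, np.clip(R-(G-(12)),0,None),0).astype(float)
    inner=cv2.erode(m,np.ones((9,9)))
    thr=(R>(0.90*G))&(inner>0)
    ys,xs=np.nonzero(thr); 
    W=(R-0.8*G)[thr]; cu,cv_=np.average(xs,weights=W),np.average(ys,weights=W)
    P=np.array([onz(d,a,b,44.8)[:2] for a,b in zip(xs,ys)]); c=np.average(P,axis=0,weights=W)
    C=np.cov((P-c).T,aweights=W); e,V=np.linalg.eigh(C); y=V[:,1]*np.sign(V[1,1])
    print(' groove',round(cu,2),round(cv_,2),c.round(1),'yaw',np.arctan2(-y[0],y[1]),'len~',np.ptp(P@y),len(xs))
    # rim
    Y=(R+G+B)/3; x0,y0,x1,y1=roi[n]['can']
    sat=hsv[...,1]; 
    t=125 if n=='scene' else 90
    rm=((Y>t)&(sat<60)).astype(np.uint8); rm=cen(d,rm,roi[n]['can'])
    ks=cv2.findContours(rm,cv2.RETR_CCOMP,cv2.CHAIN_APPROX_NONE); 
    for k,h in zip(ks[0],ks[1][0]):
        if len(k)<25: continue
        P=np.array([onz(d,a,b,100)[:2] for a,b in k[:,0]])
        A=np.c_[2*P,np.ones(len(P))]; s=np.linalg.lstsq(A,(P**2).sum(1),rcond=None)[0]
        print(' rim',('outer','hole')[int(h[3]>=0)],len(k),s[:2].round(1),'dia',2*np.sqrt(s[2]+s[0]**2+s[1]**2))
    rd=((R>2.2*G)&(R>60)).astype(np.uint8); rd=cen(d,rd,roi[n]['red']); ys,xs=np.nonzero(rd)
    P=cloud(d)[rd>0]; print(' red',xs.mean(),ys.mean(),np.median(P,0).round(1),'z65',onz(d,xs.mean(),ys.mean(),65.5).round(1))
    Q=np.array([onz(d,a,b,65.5)[:2] for a,b in zip(xs,ys)]); e,V=np.linalg.eigh(np.cov(Q.T)); y=V[:,1]*np.sign(V[1,1]); print(' red yaw',np.arctan2(-y[0],y[1]))
E
python3 m2.py
```

```text
scene
 flange 348.9 250.54 (30.327930450439453, 35.88864517211914) ->z24 [584.7 132.2  24. ]
 groove 349.51 244.56 [582.8 132.3] yaw 0.07469029866207653 len~ 28.174407393052235 53
 rim outer 137 [ 611.5 -101.5] dia 89.81953362277488
 rim hole 85 [605.1 -99.4] dia 66.888962414393
 red 218.03870967741935 267.9290322580645 [ 687.4 -122.2  107.8] z65 [ 664.6 -131.9   65.5]
 red yaw -0.3630413300352732
top
 flange 300.84 172.58 (25.055110931396484, 25.837751388549805) ->z24 [583.7 132.2  24. ]
 groove 300.1 171.37 [584.1 133. ] yaw 0.11258986838505727 len~ 20.400347882830744 11
 rim outer 85 [605.2 -99.7] dia 82.42518902978561
 rim hole 70 [605.8 -99.4] dia 68.56535416217078
 red 390.0 129.02439024390245 [ 685.8 -122.4  105.8] z65 [ 695.5 -128.    65.5]
 red yaw -0.3323224166278506
```

```bash
cat > m3.py <<'E'
from m2 import *
t,s=D['top'],D['scene']
def tri(a,b):
    c1,k1=ray(t,*a);c2,k2=ray(s,*b); k1/=np.linalg.norm(k1);k2/=np.linalg.norm(k2)
    A=np.c_[k1,-k2]; x=np.linalg.lstsq(A,c2-c1,rcond=None)[0]; p,q=c1+k1*x[0],c2+k2*x[1]; return ((p+q)/2).round(1),np.linalg.norm(p-q).round(1)
print('grip',tri((390,129.02),(218.04,267.93)))
T=lambda u,v:(u/8+340-.5,v/8+110-.5); S=lambda u,v:(u/7+185-.5,v/7+200-.5)
L=tri(T(232,190),S(455,480)); Rr=tri(T(538,248),S(103,380)); print('corners',L,Rr)
a=tri(T(181,350),S(555,380)); b=tri(T(495,422),S(190,280)); print('pivots',a,b)
for p,q in((L[0],Rr[0]),(a[0],b[0])): v=p-q; print('yaw',np.arctan2(-v[0],v[1]),np.linalg.norm(v),(p+q)/2)
E
python3 m3.py | tail -5
python3 - <<'E'
import cv2,numpy as np
from scipy.optimize import brentq
E
```

```text
grip (array([ 685.6, -121.2,  102.5]), np.float64(0.6))
corners (array([677.9, -63. ,  93.3]), np.float64(1.0)) (array([ 653.1, -166.1,   97.7]), np.float64(1.0))
pivots (array([627.5, -45. ,  65.9]), np.float64(1.2)) (array([ 598.4, -156.5,   66.9]), np.float64(1.9))
yaw -0.2360584971632722 106.13204040250992 [ 665.5  -114.55   95.5 ]
yaw -0.25529191564684917 115.23914265560987 [ 612.95 -100.75   66.4 ]
```

Poses agree across both views: the cover is at (584,132.5) with yaw about 0.08, the mouth is at (605.3,-99.5,100), and the canister yaw is about -0.25. The bail is at about 0.45 rad. Moving above the cover now.

Request:
{"fn": "servo_tool", "kwargs": {
  "rows": [
    [[1.6,3.65,0],-0.02,6],
    [[1.6,3.65,0],-0.02,6],
    [[1.6,3.65,0],-0.02,6],
    [[1.6,3.65,0],-0.02,6],
    [[1.6,3.65,0],-0.02,6]
  ],
  "squeeze": 40
}}

```text
clock: 0.52
eef_pos: [357.5, -375.8, 242.0]
tcp_rot: [-3.141, 0.0, 0.358]
contact_force: [1.0, 0.0, -0.1]
opening: 0.702
```

Request:
{"fn": "servo_tool", "kwargs": {
  "rows": [
    [[1.6,3.65,0],-0.02,6],
    [[1.6,3.65,0],-0.02,6],
    [[1.6,3.65,0],-0.02,6],
    [[1.6,3.65,0],-0.02,6],
    [[1.6,3.65,0],-0.02,6]
  ]
}}

```text
clock: 0.93
eef_pos: [437.5, -193.2, 242.2]
tcp_rot: [-3.141, 0.0, 0.259]
contact_force: [0.9, 0.2, 0.5]
opening: 0.702
```

Request:
{"fn": "servo_tool", "kwargs": {
  "rows": [
    [[1.6,3.65,0],-0.02,6],
    [[1.6,3.65,0],-0.02,6],
    [[1.6,3.65,0],-0.02,6],
    [[1.6,3.65,0],-0.02,6],
    [[1.6,3.65,0],-0.02,6]
  ]
}}

```text
clock: 1.35
eef_pos: [517.5, -10.5, 242.2]
tcp_rot: [3.142, 0.0, 0.159]
contact_force: [1.0, -0.1, -1.0]
opening: 0.704
```

Request:
{"fn": "servo_tool", "kwargs": {
  "rows": [
    [[1.6,3.6,0],-0.02,6],
    [[1.6,3.6,0],-0.02,6],
    [[1.6,3.6,0],-0.02,6],
    [[1.6,3.6,0],-0.02,6],
    [[0,0,0],0,6]
  ]
}}

```text
clock: 1.77
eef_pos: [583.6, 137.2, 242.0]
tcp_rot: [-3.139, -0.002, 0.082]
contact_force: [-0.4, -1.3, 0.4]
opening: 0.705
```

Request:
{"fn": "servo_tool", "kwargs": {
  "rows": [
    [[0,-0.45,-3.5],0,6],
    [[0,0,-3.5],0,6],
    [[0,0,-3.5],0,6],
    [[0,0,-3.5],0,6],
    [[0,0,-3],0,6]
  ]
}}

```text
clock: 2.18
eef_pos: [580.3, 126.7, 69.9]
tcp_rot: [3.141, 0.002, 0.08]
contact_force: [0.9, -0.3, -0.2]
opening: 0.701
```

```bash
python3 - <<'E'
from h import *
d=grab('scene'); save(d,'g1',(270,170,430,290),5)
E
```

```text
(no output)
```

View pics/g1.png

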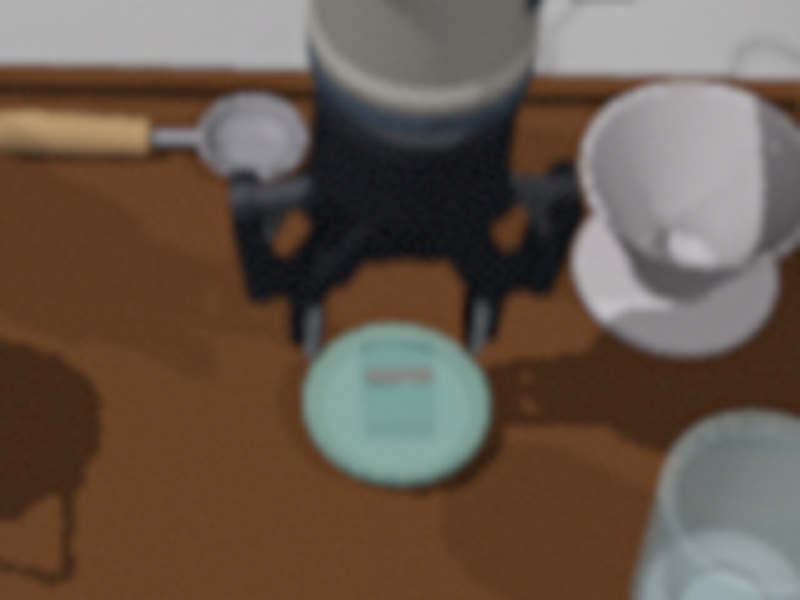

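The fingers straddle the block, with the pads at x≈308 and 480 and the block at about 398. I'll check how far the pose settled.

Request:
{"fn": "servo_tool", "kwargs": {
  "rows": [
    [[0,0,0],0,6],
    [[0,0,0],0,6]
  ]
}}

```text
clock: 2.4
eef_pos: [581.6, 126.9, 72.9]
tcp_rot: [3.142, 0.0, 0.08]
contact_force: [0.2, -0.2, 0.2]
opening: 0.702
```

Request:
{"fn": "servo_tool", "kwargs": {
  "rows": [
    [[0.24,0.55,-0.9],0,6],
    [[0,0,-0.9],0,6],
    [[0,0,-0.9],0,6],
    [[0,0,-0.8],0,6],
    [[0,0,0],0,6]
  ]
}}

```text
clock: 2.82
eef_pos: [582.7, 132.2, 35.7]
tcp_rot: [3.141, 0.002, 0.08]
contact_force: [-0.2, 0.1, -0.2]
opening: 0.707
```

Request:
{"fn": "servo_tool", "kwargs": {
  "rows": [
    [[0,0,0],0,5],
    [[0,0,0],0,4],
    [[0,0,0],0,3.3],
    [[0,0,0],0,2.5],
    [[0,0,0],0,2]
  ]
}}

```text
clock: 3.23
eef_pos: [584.2, 132.4, 37.8]
tcp_rot: [-3.141, -0.001, 0.08]
contact_force: [-0.0, -0.4, 3.0]
opening: 0.339
```

Request:
{"fn": "servo_tool", "kwargs": {
  "rows": [
    [[0,0,0],0,2],
    [[0,0,0],0,2],
    [[0,0,0],0,2]
  ]
}}

```text
clock: 3.48
eef_pos: [584.2, 132.4, 37.8]
tcp_rot: [-3.142, -0.001, 0.08]
contact_force: [-0.1, -0.9, 7.0]
opening: 0.342
```

```bash
python3 - <<'E'
from h import *
d=grab('scene'); save(d,'g2',(270,170,430,290),5); print(r.sense()['contact_force'],r.sense()['wrist_torque'])
E
```

```text
[-0.75548937 -1.14348805  4.19227783] [-0.10839623  0.08418061 -0.03031556]
```

View pics/g2.png

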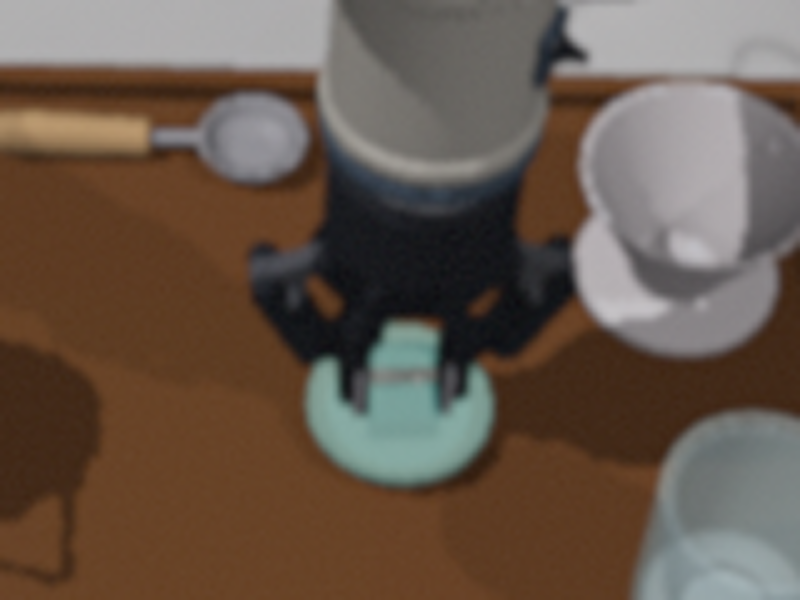

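Gripped: the opening reads 29 mm and the pads at (358,385) and (450,380) hold the block. Lifting now.

Request:
{"fn": "servo_tool", "kwargs": {
  "rows": [
    [[0,0,0.3],0,2],
    [[0,0,1],0,2],
    [[0,0,2],0,2],
    [[0,0,3],0,2],
    [[0,0,3],0,2]
  ],
  "squeeze": 60
}}

```text
clock: 3.95
eef_pos: [582.6, 132.2, 130.8]
tcp_rot: [3.141, 0.003, 0.08]
contact_force: [0.4, 0.2, -1.3]
opening: 0.333
```

Request:
{"fn": "servo_tool", "kwargs": {
  "rows": [
    [[0.2,-1.5,3],-0.03,2],
    [[0.2,-2.5,2],-0.03,2],
    [[0.2,-2.5,0],-0.03,2],
    [[0.2,-2.5,0],-0.03,2],
    [[0.2,-2.5,0],-0.03,2]
  ]
}}

```text
clock: 4.37
eef_pos: [593.6, 16.5, 181.4]
tcp_rot: [-3.141, -0.001, -0.071]
contact_force: [1.0, 0.3, -1.1]
opening: 0.338
```

Request:
{"fn": "servo_tool", "kwargs": {
  "rows": [
    [[0.2,-2.5,0],-0.03,2],
    [[0.2,-2.5,0],-0.03,2],
    [[0.2,-2.5,0],-0.03,2],
    [[0.2,-2.5,0],-0.03,2],
    [[0.3,-1.7,0],-0.03,2]
  ]
}}

```text
clock: 4.78
eef_pos: [604.2, -101.6, 180.6]
tcp_rot: [3.141, 0.0, -0.222]
contact_force: [0.3, -0.5, -2.6]
opening: 0.338
```

Request:
{"fn": "servo_tool", "kwargs": {
  "rows": [
    [[0,0,0],-0.03,2],
    [[0,0,0],0,2],
    [[0,0,0],0,2]
  ]
}}

```text
clock: 5.03
eef_pos: [604.4, -99.5, 180.4]
tcp_rot: [-3.141, 0.001, -0.25]
contact_force: [-0.0, 0.3, -2.6]
opening: 0.333
```

```bash
python3 - <<'E'
from h import *
d=grab('scene'); save(d,'g3',(170,130,330,250),5); np.savez('scene1.npz',**d)
d=grab('top'); save(d,'g3t',(330,100,430,190),7);np.savez('top1.npz',**d)
s=r.sense();print(s['contact_force'],s['eef_pos'],s['tcp_rot'])
E
```

```text
[ 0.63304117 -0.07116771 -2.56694174] [604.49071047 -99.02172552 180.37559658] [-3.14150885e+00  3.90159477e-04 -2.48732692e-01]
```

View pics/g3.png

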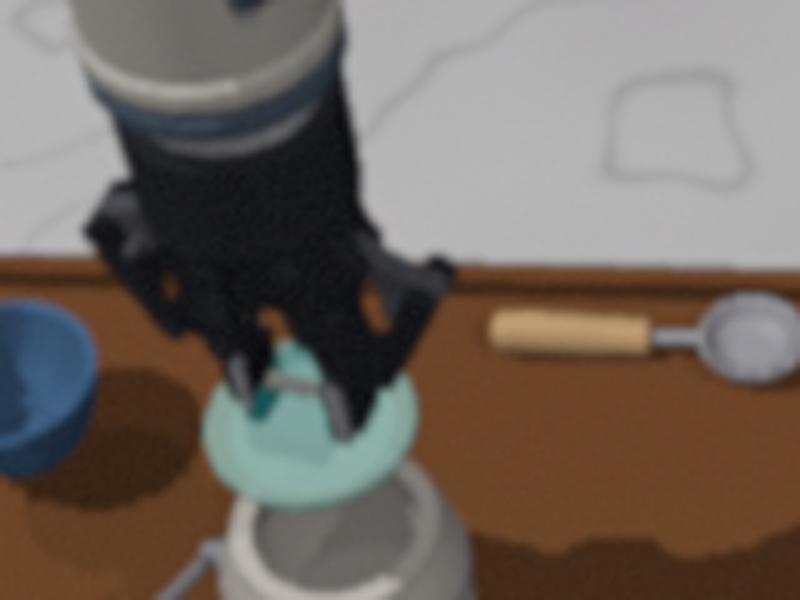

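View pics/g3t.png

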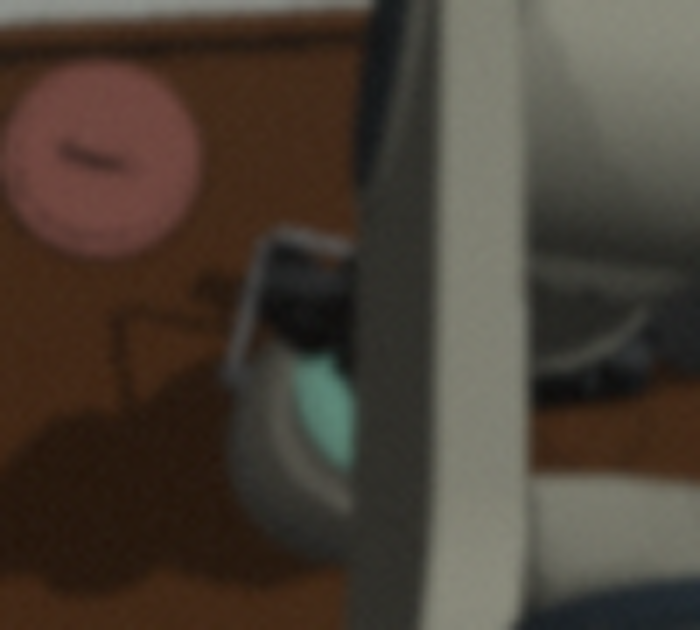

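The cover hangs over the mouth in the grip, with its flange ellipse centred near (310,430) in the crop. I'll check its tilt and centring.

```bash
cat > m4.py <<'E'
from h import *
import sys
from scipy.optimize import least_squares
def check(d,roi,zb):
    R,G,B=[d['frame'][...,i].astype(int) for i in range(3)]
    m=((G-R)>15).astype(np.uint8); x0,y0,x1,y1=roi; q=np.zeros_like(m); q[y0:y1,x0:x1]=m[y0:y1,x0:x1]
    n,l,s,c=cv2.connectedComponentsWithStats(q); m=(l==1+np.argmax(s[1:,4])).astype(np.uint8)
    k=max(cv2.findContours(m,0,cv2.CHAIN_APPROX_NONE)[0],key=cv2.contourArea)
    h=cv2.convexHull(k)[:,0]; 
    print('hull box',h.min(0),h.max(0))
    P=np.array([onz(d,a,b,zb+14)[:2] for a,b in h])
    f=least_squares(lambda p:np.hypot(*(P-p[:2]).T)-40,P.mean(0),loss='soft_l1',f_scale=1)
    print('circle r=40 centre',f.x,'res',f.fun.round(1))
    C=cloud(d)[cv2.erode(m,np.ones((3,3)))>0]; print('z pct',np.percentile(C[:,2],[5,25,50,75,95]))
    C=C[(abs(C[:,2]-zb-16)<8)&(np.hypot(*(C[:,:2]-f.x).T)<37)&(np.hypot(*(C[:,:2]-f.x).T)>26)]
    A=np.c_[C[:,:2]-f.x,np.ones(len(C))]; s=np.linalg.lstsq(A,C[:,2],rcond=None)[0]
    print('flange plane slope',s,'n',len(C))
if __name__=='__main__':
    z=np.load('scene0.npz');check({k:z[k] for k in z.files},(322,230,375,270),10)
    z=np.load('scene1.npz');check({k:z[k] for k in z.files},(205,195,260,240),152.6)
E
python3 m4.py
```

```text
hull box [331 235] [367 266]
circle r=40 centre [583.60139828 132.21496139] res [-0.2 -0.7 -0.4 -0.3 -0.5 -0.6 -0.3 -0.4 -0.8 -0.8 -0.2  0.1 -0.4 -0.
  0.1 -0.1 -0.5 -0.2 -0.3 -0.9 -0.9 -0.6 -0.4 -0.3 -0.3 -0.1  0.  -0.5
  0.1]
z pct [25.53804124 27.06873773 28.3494667  35.22120146 48.66581652]
flange plane slope [-9.41353918e-04  1.06046432e-03  2.76016468e+01] n 318
hull box [211 205] [252 231]
circle r=40 centre [604.48244927 -98.68079515] res [ -1.2  -0.9  -1.6  -1.8   0.    0.1  -0.4  -0.6  -0.1   0.3  -1.   -1.
  -1.   -0.5  -0.2  -0.3  -0.3  -0.9 -11.2  -2.4]
z pct [167.95275219 169.14840736 170.22085455 175.5852808  189.64700086]
flange plane slope [2.77341358e-03 8.23793798e-03 1.69544589e+02] n 302
```

Request:
{"fn": "servo_tool", "kwargs": {
  "rows": [
    [[0.08,-0.06,-1],0,2],
    [[0,0,-1.5],0,2],
    [[0,0,-1.2],0,2],
    [[0,0,-0.7],0,2],
    [[0,0,-0.4],0,2]
  ]
}}

```text
clock: 5.55
eef_pos: [604.7, -99.8, 130.5]
tcp_rot: [3.141, 0.002, -0.25]
contact_force: [-0.1, -0.3, -1.2]
opening: 0.333
```

Request:
{"fn": "servo_tool", "kwargs": {
  "rows": [
    [[0,0,-0.4],0,2],
    [[0,0,-0.3],0,2],
    [[0,0,-0.2],0,2],
    [[0,0,-0.2],0,2],
    [[0,0,0],0,2]
  ]
}}

```text
clock: 5.97
eef_pos: [605.6, -100.2, 121.2]
tcp_rot: [-3.142, -0.0, -0.25]
contact_force: [0.1, 0.6, -1.9]
opening: 0.336
```

Request:
{"fn": "servo_tool", "kwargs": {
  "rows": [
    [[0,0,-0.15],0,2],
    [[0,0,-0.1],0,2],
    [[0,0,0],0,2],
    [[0,0,0],0,2]
  ]
}}

```text
clock: 6.3
eef_pos: [605.5, -100.2, 118.8]
tcp_rot: [-3.142, -0.0, -0.25]
contact_force: [-0.1, 0.1, -1.8]
opening: 0.336
```

Request:
{"fn": "servo_tool", "kwargs": {
  "rows": [
    [[0,0,-0.1],0,2],
    [[0,0,0],0,2],
    [[0,0,0],0,2]
  ]
}}

```text
clock: 6.55
eef_pos: [605.8, -100.2, 118.0]
tcp_rot: [-3.142, -0.0, -0.25]
contact_force: [-0.1, -0.5, -1.4]
opening: 0.337
```

Request:
{"fn": "servo_tool", "kwargs": {
  "rows": [
    [[0,0,-0.1],0,2],
    [[0,0,0],0,2],
    [[0,0,0],0,2]
  ]
}}

```text
clock: 6.8
eef_pos: [605.8, -100.2, 117.9]
tcp_rot: [-3.142, -0.001, -0.25]
contact_force: [-3.6, 0.1, 9.8]
opening: 0.337
```

Request:
{"fn": "servo_tool", "kwargs": {
  "rows": [
    [[0,0,-0.1],0,2],
    [[0,0,0],0,2],
    [[0,0,0],0,2]
  ]
}}

```text
clock: 7.05
eef_pos: [605.8, -100.2, 117.9]
tcp_rot: [-3.142, -0.001, -0.25]
contact_force: [-7.9, 0.5, 18.6]
opening: 0.339
```

```bash
python3 - <<'E'
from h import *
d=grab('scene'); save(d,'g4',(170,130,330,250),5)
from m4 import check
check(d,(200,205,265,255),90)
print(r.sense()['contact_force'])
E
```

```text
hull box [217 226] [256 249]
circle r=40 centre [604.66770805 -99.60804639] res [-1.5  0.1 -0.1 -0.7  0.   0.2 -0.1 -0.1 -0.  -0.1 -0.4 -0.6 -0.7 -0.6
  0.1 -0.7 -5.1]
z pct [105.407609   106.78606305 107.90133724 113.83051894 127.14447531]
flange plane slope [-3.65632006e-04  5.39064489e-03  1.07148929e+02] n 265
[-7.46511581  1.95529187 19.74775073]
```

View pics/g4.png

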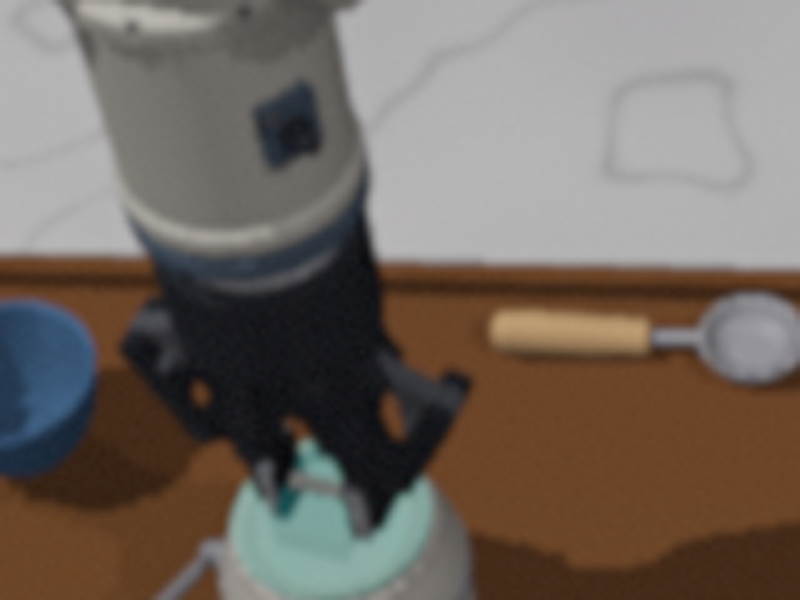

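The cover is seated level: the flange top is at about 106 mm, the slope is about 0, and contact force built up at TCP z 117.9. Now I'll unload and release it.

Request:
{"fn": "servo_tool", "kwargs": {
  "rows": [
    [[0,0,0.2],0,2],
    [[0,0,0],0,2.6],
    [[0,0,0],0,3.2],
    [[0,0,0],0,4],
    [[0,0,0],0,5]
  ]
}}

```text
clock: 7.52
eef_pos: [605.5, -100.2, 117.5]
tcp_rot: [-3.142, 0.0, -0.25]
contact_force: [-0.5, 0.3, 0.3]
opening: 0.579
```

Request:
{"fn": "servo_tool", "kwargs": {
  "rows": [
    [[0,0,0],0,5],
    [[0,0,1],0,5],
    [[0,0,2],0,5],
    [[0,0,3],0,5],
    [[0,0,3],0,5]
  ]
}}

```text
clock: 7.93
eef_pos: [605.0, -100.1, 208.7]
tcp_rot: [3.141, 0.002, -0.25]
contact_force: [0.7, -0.3, 0.8]
opening: 0.583
```

```bash
python3 - <<'E'
from h import *
d=grab('scene'); save(d,'g5',(170,150,330,290),5)
from m4 import check
check(d,(200,205,265,255),90)
print(proj(d,(685.6,-121.2,100)))
E
```

```text
hull box [217 217] [255 249]
circle r=40 centre [604.54492934 -99.63249205] res [ 0.1 -0.  -0.4 -0.5 -0.5 -0.6 -0.6  0.   0.  -0.4  0.  -0.4 -0.5 -0.7
 -0.6 -0.   0.   0.1 -0.4 -0.5 -0.5  0.3]
z pct [105.32437079 106.86519424 108.02899212 117.94312927 128.2904623 ]
flange plane slope [-2.61425006e-04  3.81628795e-03  1.07187170e+02] n 359
(np.float64(218.42452272737768), np.float64(268.58786748766374))
```

View pics/g5.png

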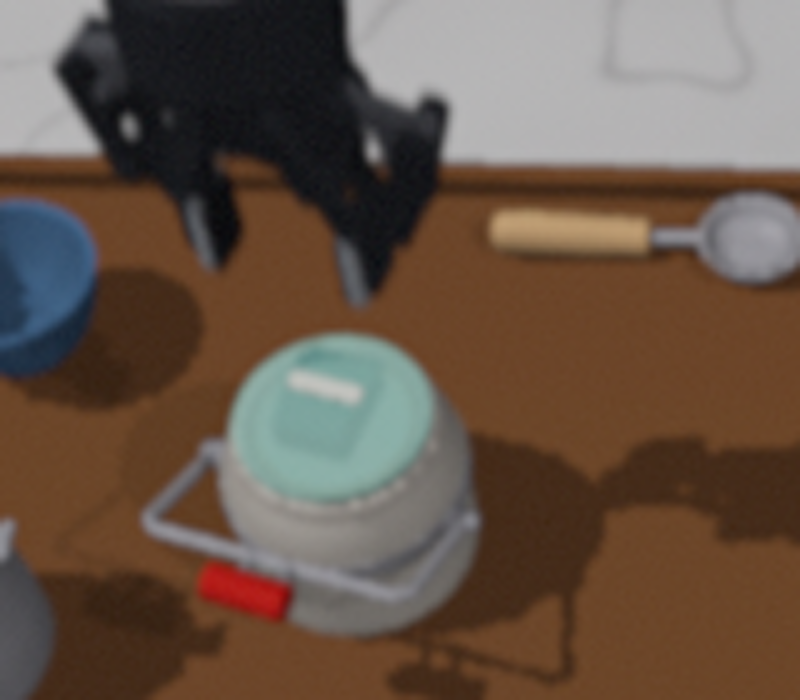

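The cover sits home, level, with its groove parallel to the bail's crossbar. The grip is at crop (243,590). Moving above the grip.

Request:
{"fn": "servo_tool", "kwargs": {
  "rows": [
    [[2,-0.5,0],0,5.2],
    [[3,-0.8,0],0,5.2],
    [[3,-0.8,0],0,5.2],
    [[0,0,-2],0,5.2],
    [[0,0,-3],0,5.2]
  ],
  "squeeze": 40
}}

```text
clock: 8.4
eef_pos: [689.5, -122.1, 160.9]
tcp_rot: [-3.141, -0.008, -0.25]
contact_force: [0.2, -0.5, 0.0]
opening: 0.608
```

Request:
{"fn": "servo_tool", "kwargs": {
  "rows": [
    [[0,0,-2],0,5.2],
    [[0,0,0],0,5.2],
    [[0,0,0],0,5.2]
  ]
}}

```text
clock: 8.65
eef_pos: [685.0, -121.1, 137.4]
tcp_rot: [3.141, 0.002, -0.25]
contact_force: [0.4, -0.4, 0.6]
opening: 0.607
```

```bash
python3 - <<'E'
from h import *
d=grab('scene'); save(d,'g6',(170,150,330,290),5)
E
```

```text
(no output)
```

View pics/g6.png

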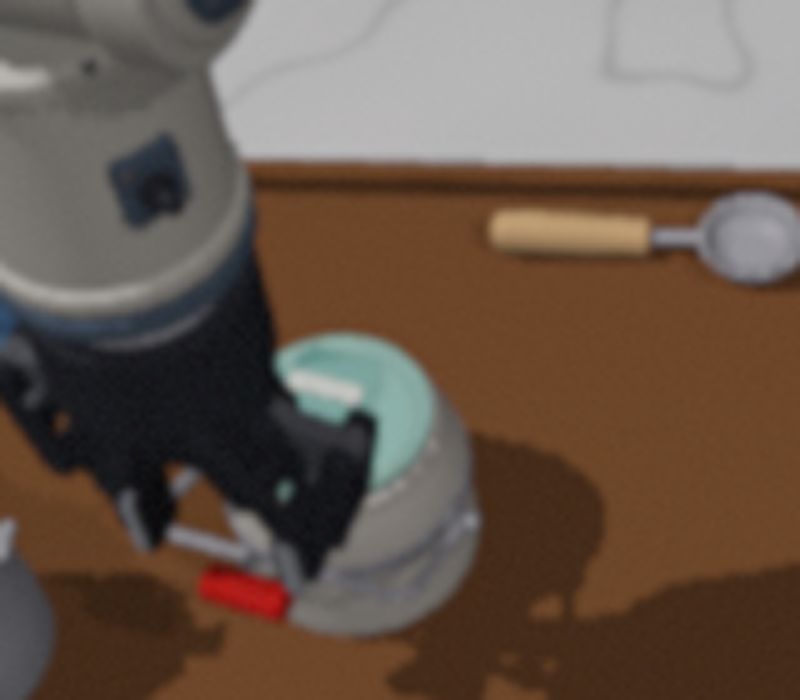

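Request:
{"fn": "servo_tool", "kwargs": {
  "rows": [
    [[0.05,0,-1.2],0,5.2],
    [[0,0,-1.2],0,5.2],
    [[0,0,-1.1],0,5.2],
    [[0,0,0],0,5.2],
    [[0,0,0],0,5.2]
  ]
}}

```text
clock: 9.12
eef_pos: [685.3, -121.1, 101.7]
tcp_rot: [3.141, 0.002, -0.25]
contact_force: [-0.0, -0.1, -0.1]
opening: 0.605
```

Request:
{"fn": "servo_tool", "kwargs": {
  "rows": [
    [[0,0,0],0,4.4],
    [[0,0,0],0,3.6],
    [[0,0,0],0,2.8],
    [[0,0,0],0,2.8],
    [[0,0,0],0,2.8]
  ]
}}

```text
clock: 9.53
eef_pos: [686.4, -121.2, 103.3]
tcp_rot: [-3.141, -0.001, -0.25]
contact_force: [0.8, 1.3, 0.5]
opening: 0.389
```

```bash
python3 - <<'E'
from h import *
d=grab('scene'); save(d,'g7',(170,150,330,290),5); s=r.sense(); print(s['contact_force'],s['opening'],s['wrist_torque'])
E
```

```text
[1.19188249 0.49309023 1.347178  ] 0.38152519930886686 [ 0.18480344 -0.08825965  0.00151437]
```

View pics/g7.png

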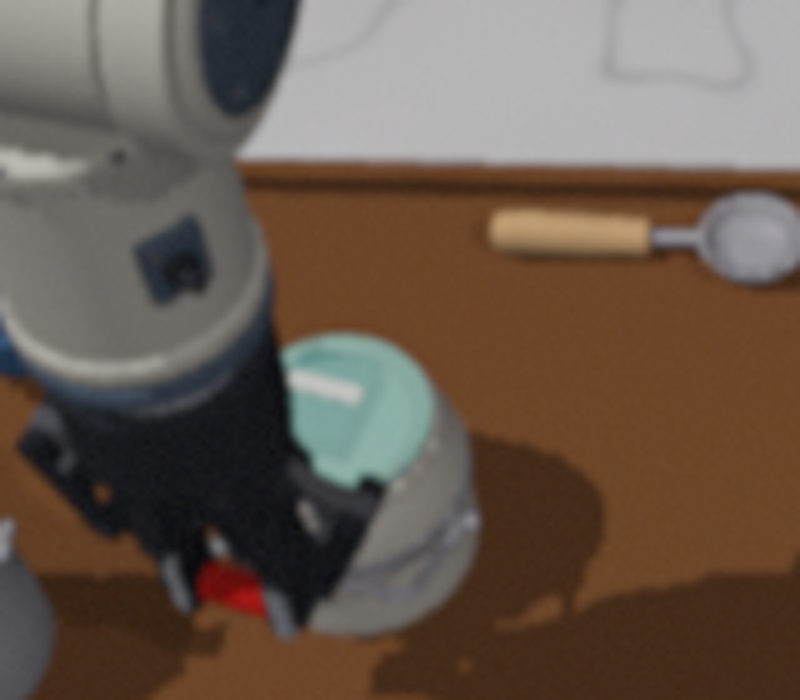

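The grip is pinched at its ends, reading 33 mm, with the red between the pads at (165–290,590). Now swinging the bail along its arc.

Request:
{"fn": "servo_tool", "kwargs": {
  "rows": [
    [[-0.47,0.12,0.94],0,2.8],
    [[-0.6,0.15,0.88],0,2.8],
    [[-0.7,0.18,0.78],0,2.8],
    [[-0.79,0.2,0.69],0,2.8],
    [[-0.88,0.22,0.57],0,2.8]
  ]
}}

```text
clock: 10.0
eef_pos: [650.7, -112.1, 142.3]
tcp_rot: [-3.141, -0.0, -0.25]
contact_force: [2.1, 2.1, -6.3]
opening: 0.384
```

```bash
python3 - <<'E'
from h import *
d=grab('scene'); save(d,'g8',(170,130,330,270),5); s=r.sense(); print(s['contact_force'],s['opening'],s['eef_pos'])
E
```

```text
[ 0.11670119  2.53358393 -5.64598271] 0.38143569844510966 [ 649.45522882 -111.75120579  143.03350603]
```

View pics/g8.png

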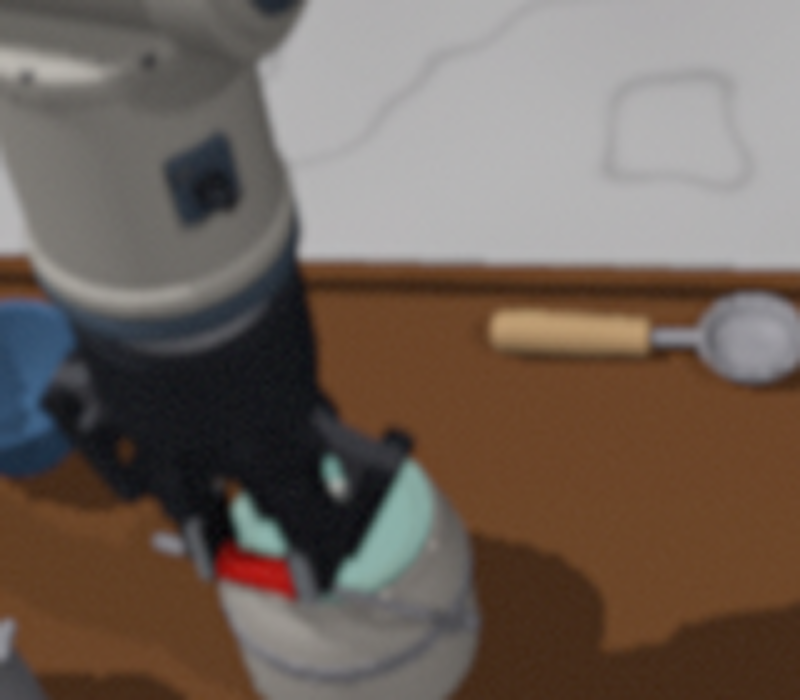

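```bash
cat > gr.py <<'E'
from h import *
def grip(d):
    R,G,B=[d['frame'][...,i].astype(int) for i in range(3)]
    m=((R>2.2*G)&(R>2.2*B)&(R>70)).astype(np.uint8); q=np.zeros_like(m); q[170:290,190:270]=m[170:290,190:270]
    n,l,s,c=cv2.connectedComponentsWithStats(q); i=1+np.argmax(s[1:,4]); u,v=c[i]
    P=np.array([612.9,-101.4,65.5]); U=np.array([.969,-.247,0]); V=np.array([.247,.969,0])
    o,k=ray(d,u,v); p=o+k*(V@(P-o))/(V@k); w=p-P
    e=r.sense()['eef_pos']-P
    print('red px',u.round(1),v.round(1),s[i,4],'h,z',(w@U).round(1),w[2].round(1),'R',np.hypot(w@U,w[2]).round(1),'ang',np.arctan2(w[2],w@U).round(3),'| tcp h,v,z',(e@U).round(1),(e@V).round(1),e[2].round(1), 'F',r.sense()['contact_force'].round(1),'open',r.sense()['opening'].round(3))
E
python3 - <<'E'
from gr import *
grip(grab('scene'))
E
```

```text
Traceback (most recent call last):
  File "gr.py", line 9, in grip
    print('red px',u.round(1),v.round(1),s[i,4],'h,z',(w@U).round(1),w[2].round(1),'R',np.hypot(w@U,w[2]).round(1),'ang',np.arctan2(w[2],w@U).round(3),'| tcp h,v,z',(e@U).round(1),(e@V).round(1),e[2].round(1), 'F',r.sense()['contact_force'].round(1),'open',r.sense()['opening'].round(3))
                                                                                                                                                                                                                                                                 ^^^^^^^^^^^^^^^^^^^^^^^^^^
AttributeError: 'float' object has no attribute 'round'
```

```bash
sed -i "s/r.sense()\['opening'\].round(3)/round(r.sense()['opening'],3)/" gr.py
python3 - <<'E'
from gr import *
grip(grab('scene'))
E
```

```text
red px 220.5 242.8 99 h,z 48.2 84.9 R 97.6 ang 1.054 | tcp h,v,z 39.2 -1.0 76.5 F [ 0.2  2.6 -4.4] open 0.383
```

```bash
cat > gr.py <<'E'
from h import *
from scipy.optimize import minimize_scalar
def grip(d):
    R,G,B=[d['frame'][...,i].astype(int) for i in range(3)]
    m=((R>2.2*G)&(R>2.2*B)&(R>70)).astype(np.uint8); q=np.zeros_like(m); q[170:290,190:270]=m[170:290,190:270]
    n,l,s,c=cv2.connectedComponentsWithStats(q); i=1+np.argmax(s[1:,4]); u,v=c[i]
    P=np.array([612.9,-101.4,65.5]); U=np.array([.969,-.247,0]); V=np.array([.247,.969,0]); Z=np.array([0,0,1])
    S=r.sense(); e=S['eef_pos']-P
    for L in(82.3,86):
        f=lambda a:np.hypot(*(np.array(proj(d,P+L*np.cos(a)*U+L*np.sin(a)*Z))-(u,v)))
        a=minimize_scalar(f,bounds=(0.2,1.85),method='bounded'); print('L',L,'ang',a.x.round(3),'res px',a.fun.round(1),'h,z',(L*np.cos(a.x)).round(1),(L*np.sin(a.x)).round(1))
    print('red',u.round(1),v.round(1),s[i,4],'| tcp h,v,z',(e@U).round(1),(e@V).round(1),e[2].round(1), 'F',S['contact_force'].round(1),'open',round(S['opening'],3))
if __name__=='__main__': 
    d=grab('scene'); grip(d)
E
python3 gr.py
```

```text
L 82.3 ang 1.042 res px 3.0 h,z 41.5 71.1
L 86 ang 1.044 res px 2.3 h,z 43.3 74.3
red 220.3 243.2 96 | tcp h,v,z 39.5 -1.0 76.2 F [ 0.3  1.9 -3.7] open 0.381
```

Request:
{"fn": "servo_tool", "kwargs": {
  "rows": [
    [[-0.8,0.2,0.35],0,2.8],
    [[-0.8,0.2,0.25],0,2.8],
    [[-0.8,0.2,0.15],0,2.8],
    [[0,0,0],0,2.8]
  ]
}}

```text
clock: 10.53
eef_pos: [626.7, -106.1, 149.6]
tcp_rot: [-3.141, -0.001, -0.25]
contact_force: [3.7, 2.3, -1.5]
opening: 0.385
```

```bash
python3 gr.py
```

```text
L 82.3 ang 1.326 res px 2.0 h,z 19.9 79.8
L 86 ang 1.315 res px 1.3 h,z 21.7 83.2
red 225.4 231.6 97 | tcp h,v,z 15.1 -1.1 84.0 F [ 2.4  3.4 -1.4] open 0.387
```

Request:
{"fn": "servo_tool", "kwargs": {
  "rows": [
    [[-0.4,0.1,0.1],0,2.8],
    [[-0.4,0.1,0.1],0,2.8],
    [[-0.4,0.1,0.05],0,2.8],
    [[-0.4,0.1,0],0,2.8]
  ],
  "squeeze": 70
}}

```text
clock: 10.92
eef_pos: [613.5, -102.7, 152.2]
tcp_rot: [-3.141, -0.004, -0.25]
contact_force: [8.9, 2.1, -2.4]
opening: 0.371
```

```bash
python3 gr.py
```

```text
L 82.3 ang 1.474 res px 1.5 h,z 7.9 81.9
L 86 ang 1.457 res px 0.7 h,z 9.8 85.4
red 228.3 226.2 106 | tcp h,v,z 0.5 -1.1 86.8 F [ 7.   2.1 -1.9] open 0.371
```

Request:
{"fn": "servo_tool", "kwargs": {
  "rows": [
    [[-0.35,0.09,0.05],0,2.8],
    [[-0.35,0.09,0.05],0,2.8],
    [[-0.35,0.09,0],0,2.8]
  ]
}}

```text
clock: 11.22
eef_pos: [606.0, -100.8, 154.6]
tcp_rot: [-3.141, -0.011, -0.25]
contact_force: [7.4, 3.4, -2.7]
opening: 0.374
```

```bash
python3 gr.py
```

```text
L 82.3 ang 1.574 res px 2.2 h,z -0.3 82.3
L 86 ang 1.553 res px 1.4 h,z 1.6 86.0
red 229.4 222.3 115 | tcp h,v,z -7.6 -1.0 89.1 F [11.3  1.7  2.5] open 0.375
```

Request:
{"fn": "servo_tool", "kwargs": {
  "rows": [
    [[-0.35,0.09,0],0,2.8],
    [[-0.35,0.09,0],0,2.8],
    [[-0.35,0.09,0],0,2.8]
  ]
}}

```text
clock: 11.52
eef_pos: [592.4, -97.3, 152.9]
tcp_rot: [-3.141, -0.004, -0.25]
contact_force: [7.5, 3.7, -8.6]
opening: 0.368
```

```bash
python3 gr.py
```

```text
L 82.3 ang 1.731 res px 2.0 h,z -13.1 81.2
L 86 ang 1.701 res px 1.2 h,z -11.2 85.3
red 232.4 217.5 124 | tcp h,v,z -22.2 -1.2 86.9 F [ 5.3  2.8 -7.4] open 0.371
```

The estimated angle jumped from 1.55 to 1.70 and the pull force dropped, so it looks snapped. I'll look before letting go.

```bash
python3 - <<'E'
from h import *
d=grab('scene'); save(d,'g9',(170,130,330,270),5); save(grab('top'),'g9t',(330,100,430,190),7)
E
```

```text
(no output)
```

View pics/g9.png

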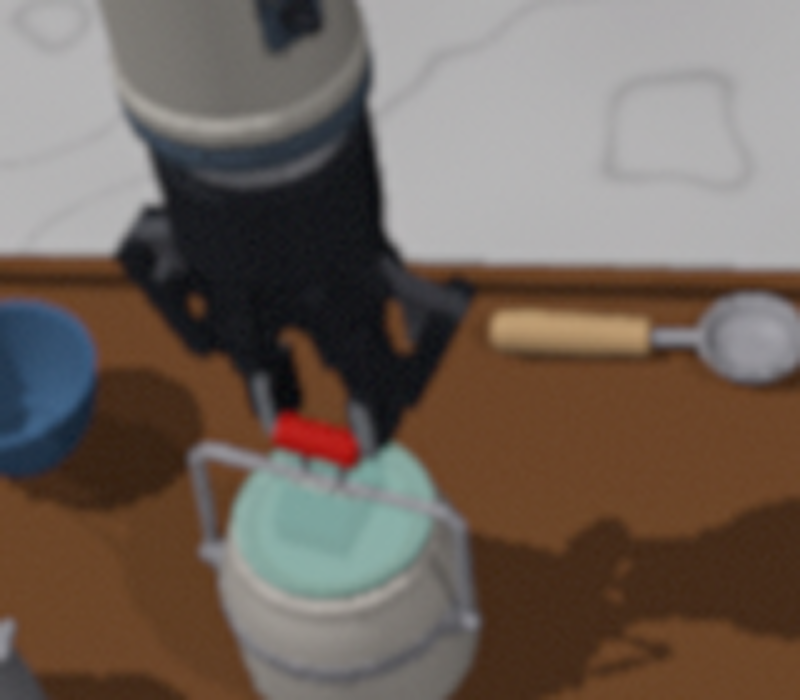

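The white groove is hidden under the crossbar at about (330,480), with the wire across the block. Releasing and lifting away.

Request:
{"fn": "servo_tool", "kwargs": {
  "rows": [
    [[0,0,0],0,3.6],
    [[0,0,0],0,4.4],
    [[0,0,0],0,5.2],
    [[0,0,0],0,5.2],
    [[0,0,0],0,5.2]
  ]
}}

```text
clock: 12.08
eef_pos: [590.5, -97.3, 152.4]
tcp_rot: [3.141, 0.0, -0.25]
contact_force: [0.3, 0.0, -0.4]
opening: 0.609
```

Request:
{"fn": "servo_tool", "kwargs": {
  "rows": [
    [[0,0,1],0,5.2],
    [[0,0,2],0,5.2],
    [[0,0,3],0,5.2],
    [[0,0,3],0,5.2],
    [[0,0,2],0,5.2]
  ]
}}

```text
clock: 12.5
eef_pos: [591.4, -97.3, 266.1]
tcp_rot: [-3.142, -0.003, -0.25]
contact_force: [-0.2, 0.6, -0.2]
opening: 0.608
```

Request:
{"fn": "servo_tool", "kwargs": {
  "rows": [
    [[-3,0,0],0,5.2],
    [[-3,0,0],0,5.2],
    [[-3,0,0],0,5.2],
    [[-3,0,0],0,5.2],
    [[0,0,0],0,5.2]
  ]
}}

```text
clock: 12.92
eef_pos: [465.5, -96.8, 262.7]
tcp_rot: [3.141, 0.003, -0.251]
contact_force: [1.0, 0.2, -0.3]
opening: 0.606
```

```bash
python3 - <<'E'
from gr import *
from m4 import check
d=grab('scene'); save(d,'g10',s=1.25); save(d,'g10c',(170,130,330,270),5); grip(d); check(d,(200,205,265,255),90)
G=np.array([605.0,-99.5,0]);U=np.array([.969,-.247,0])
print('expected bar',proj(d,(605,-99.5,127.3)),'unseated-crest bar',proj(d,(613,-101.5,132)))
t=grab('top'); save(t,'g10t',s=1.25); save(t,'g10tc',(340,110,430,190),8)
print('top expected bar',proj(t,(605,-99.5,127.3)))
E
```

```text
L 82.3 ang 1.735 res px 1.5 h,z -13.4 81.2
L 86 ang 1.705 res px 0.6 h,z -11.5 85.2
red 232.9 217.7 130 | tcp h,v,z -141.0 -31.5 197.7 F [-0.2  0.7 -0.1] open 0.607
hull box [217 225] [255 249]
circle r=40 centre [602.72165035 -99.00621042] res [ -8.8 -17.1  -2.6  -1.   -0.4  -0.3  -0.1  -0.   -0.1   0.1   0.2  -0.2
  -0.2  -0.3  -0.4  -0.4  -0.1  -0.7  -1.8]
z pct [105.17529792 106.64689885 107.93526194 115.43732958 127.34911891]
flange plane slope [-1.26432732e-03 -2.54356667e-03  1.07030585e+02] n 251
expected bar (np.float64(234.46828704843017), np.float64(226.37436988417832)) unseated-crest bar (np.float64(232.4360411659887), np.float64(228.26987843736615))
top expected bar (np.float64(384.98736876060434), np.float64(156.32770309334282))
```

View pics/g10.png

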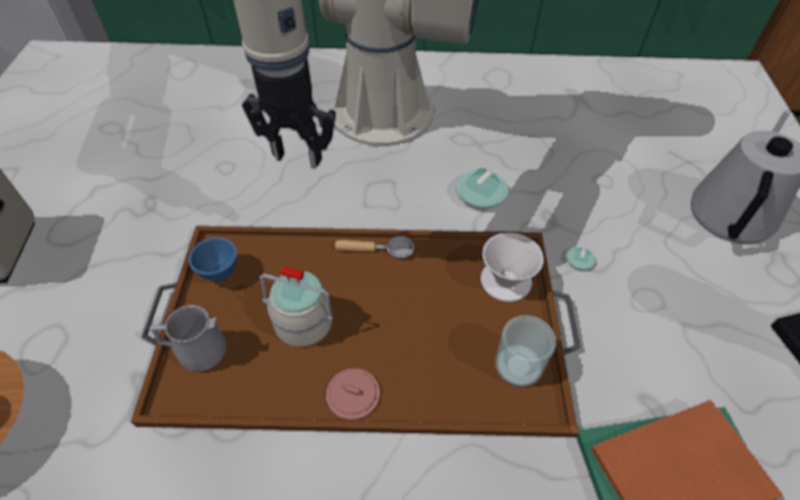

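View pics/g10c.png

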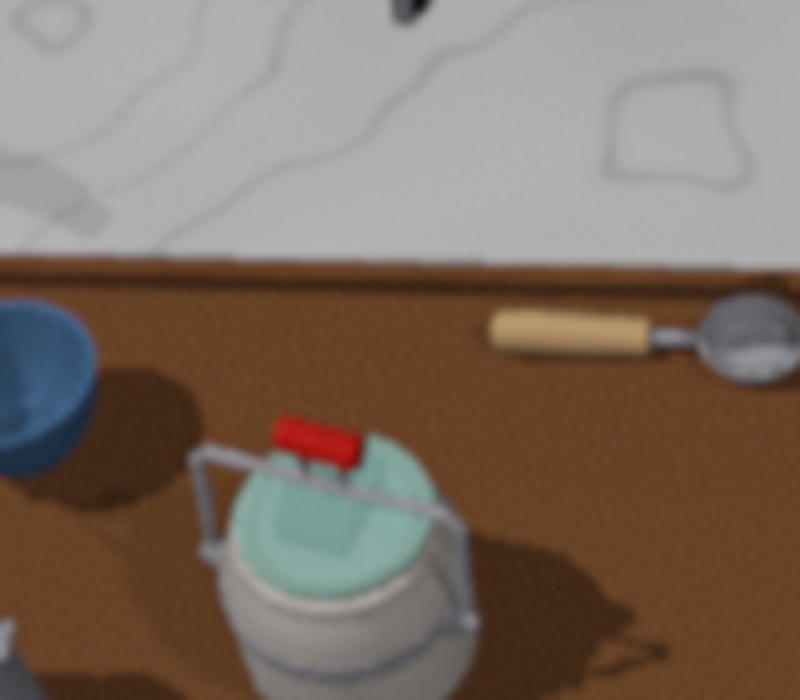

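View pics/g10tc.png

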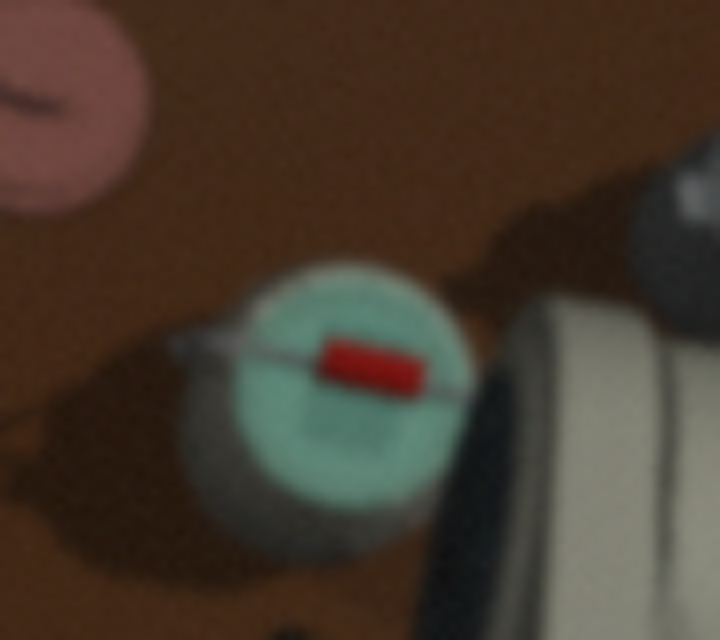

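The crossbar sits at crop (325,481) against (325,484) expected for a clamped wire; on the crest it would be at about (315,494). The angle is about 1.70–1.73 and unchanged since release, the bystanders haven't moved, and the arm is clear. Handing in.

```bash
python3 -c "
from rig import r
print(r.sense()['contact_force'],r.sense()['qvel'].round(4)); print(r.sign_off())"
```

```text
[0.64061401 0.05925876 0.70304408] [ 0.0075  0.0341 -0.0429  0.0031 -0.0118  0.0028]
the job is handed in; nothing more can be done
None
```

The canister is sealed and the job is handed in at about 13 s of the 54 s allowed; no verdict was reported. I lifted the middle-sized cover by its block and lowered it gently onto the mouth. I then let go, swung the bail over the crest until it snapped, and moved the arm clear.

**What the last checks showed:**
- **Cover:** level to within about 0.003 rad and fully down, with the flange top at about 106 mm. Before clamping it was within about 1 mm of the mouth's centre. The same fit afterwards was less reliable (about 2.5 mm off, with bad outlier points) because the bail and grip hide part of the flange.
- **Bail:** at about 1.70–1.73 rad, the same before and after I let go. The crossbar is within 1 px of where a clamped wire should be, and it covers the white groove.
- **Bystanders:** none looked moved in the final picture. I compared by eye and did not measure them.
- **Not measured:** the wire's clamping force on the cover. I judged the snap from the jump in angle and the drop in pull force.

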